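# Load a die set and hold its upper half over the guide posts

### The job

Load the small die set: set the blank that fits the round cavity of the lower half flat on the cavity's floor and let go of it. Then take the upper half by its shank, carry it over whatever stands in between without bumping the guide posts, and hold it level just above them, about half a centimetre clear of their tips, the wide bush over the thick post and the narrow bush over the thin post, touching nothing, so that I can oil the posts before we close the set: finish like that, still holding it. Leave the other two blanks, the tape measure and the glue bottle alone.

Things in the scene. Friction and masses are not known exactly. Their poses are not given: they have to be found in the camera images.
- die_lower: Lower half of the die set, bolted down (place and yaw vary): steel shoe 110 x 170 x 16 mm (x, y, z), dark die block 80 x 72 mm (x, y) in the middle with its top at 36 mm and a round cavity in it, two guide posts, two bolt heads up to 24 mm. Origin: centre of the underside, z up. Fingers closing along its x axis over the cavity stay clear of the posts.
- cavity_floor (a point): Centre of the floor of the round cavity (54 mm wide, its edge chamfered 2 mm, 6 mm deep), in the middle of the die block, 30 mm above the counter. Axes as die_lower.
- thick_post_tip (a point): Top centre of the thick steel guide post: 18 mm wide, tapering over the last 10 mm to 10 mm, at x +24, y +56 mm of die_lower, 88 mm above the counter.
- thin_post_tip (a point): Top centre of the thin steel guide post: 12 mm wide, tapering over the last 10 mm to 5.6 mm, at x -24, y -56 mm of die_lower, 88 mm above the counter.
- die_upper: Upper half, loose, 0.5 to 0.8 kg, standing on its punch. From below: punch 50 mm wide, z 0 to 22 mm; plate 76 x 66 mm (x, y) to z 32; steel shoe 100 x 150 mm (x, y) to z 44, two brass bushes through it (z 18 to 47); upright shank in the middle. Origin: centre of the punch's face, z up; with the halves matched, its x and y axes point like die_lower's.
- wide_bush_mouth (a point): Lower mouth of the wide bush (hole 20 mm, outside 30 mm), at x +24, y +56, z +18 mm of die_upper; belongs over the thick post.
- narrow_bush_mouth (a point): Lower mouth of the narrow bush (hole 14 mm, outside 22 mm), at x -24, y -56, z +18 mm of die_upper; belongs over the thin post.
- shank_mid (a point): On the axis of the round steel shank (25 mm wide, straight from z 52 to 88 mm, top at 91 mm of die_upper), 71 mm above die_upper's origin: a good height for the point between the finger pads. Any grip direction; 40 N holds it firmly.
- disc_large: Large round aluminium blank, 50 mm wide, 14 mm thick, lying flat: the one that fits the cavity with 2 mm to spare all round; seated, it stands 8 mm proud of the die block. Origin: centre of its underside. Lies among the three blanks on the left, in any of three places. A grip of 25 N holds it.
- disc_small: Small round aluminium blank, 36 mm wide, 14 mm thick, for another die; leave alone. Origin: centre of its underside.
- square_blank: Square aluminium blank, 46 x 46 x 14 mm, for another die; leave alone. Origin: centre of its underside.
- tape_measure: Black tape measure standing on its base, 37 x 74 x 64 mm (x, y, z), between the two halves of the die set; leave alone. Origin: centre of its underside.
- glue_bottle: White glue bottle with a pointed nozzle, 39 mm wide, 125 mm tall, standing upright between the two halves of the die set; leave alone. Origin: centre of its underside.
There are look-alikes about, which are no part of the job. Leave any orange look-alike of the disc_large alone.

How it is judged:
On the way, in this order (a step that is already met when the one before it is completed fails the run):
1. the large round blank lies flat on the cavity's floor, let go (horizontal distance between disc_large and cavity_floor below 0.003 m and z of disc_large in the frame of cavity_floor below 0.0015 m and angle between disc_large's own z axis and vertical below 0.04 rad and contact force between the fingers and disc_large below 0.1 N), for 0.2 s.
2. the upper half is lifted off the counter in the fingers (height (world z) of die_upper above 0.05 m and contact force between the fingers and die_upper above 2 N), for 0.2 s.
At the end, for the whole second after the job is handed in: Large disc flat on the cavity floor (3 mm of centre, 1.5 mm of floor). Fingers hold the upper half still, level (0.05 rad), wide bush within 4.5 mm sideways of the thick post, narrow of the thin, 1 to 12 mm above the tips; upper half and arm do not touch the lower half (horizontal distance between disc_large and cavity_floor below 0.003 m and z of disc_large in the frame of cavity_floor below 0.0015 m and angle between disc_large's own z axis and vertical below 0.04 rad and horizontal distance between wide_bush_mouth and thick_post_tip below 0.0045 m and horizontal distance between narrow_bush_mouth and thin_post_tip below 0.0045 m and z of wide_bush_mouth in the frame of thick_post_tip between 0.001 and 0.012 m and z of narrow_bush_mouth in the frame of thin_post_tip between 0.001 and 0.012 m and angle between die_upper's own z axis and vertical below 0.05 rad and linear speed of die_upper below 0.02 m/s and contact force between the fingers and die_upper above 2 N and contact force between each of die_upper, the arm and die_lower below 0.05 N and contact force between die_upper and disc_large below 0.05 N); the arm keeps its last pose, push and grip.
It fails at once if the upper half bumps the lower half (contact force between die_upper and die_lower above 5 N).
It fails at once if one of the other blanks is moved (distance of any of disc_small, square_blank from where it was at the start of the episode above 0.015 m).
It fails at once if the tape measure or the glue bottle is shoved or tipped (distance of any of tape_measure, glue_bottle from where it was at the start of the episode above 0.015 m or angle between any of tape_measure, glue_bottle's own z axis and vertical above 0.3 rad).
It also fails if it takes over 64 s, if anything falls off the work surface, if the arm or the gripper's body presses on something with over 40 N, if the wrist force passes 120 N, or if a joint passes its speed limit or range.

### The arm

A 7-joint arm with a two-finger parallel gripper is mounted at the origin on a cart in front of the work surface, level with it; the furniture and walls round the work are solid. World frame = base frame: x ahead of the robot, y to its left, z up, the work surface at z = 0. Lengths are in m, angles in rad, forces in N, time in s.
With the tool pointing down it reaches from about 0.4 to 0.875 m from the base axis. Payload 19.3 kg.
Tool frame: the origin (TCP) lies at the very end of the fingers, on their centre line; the grasp point (between the pads) lies 19 mm behind it; z points along the fingers, y is the line along which they close (so a half turn about z gives the same grasp; the last joint's range is limited). The gripper opens to 85 mm and grips with 20 to 120 N. Pads are 22 mm wide; open, the fingers measure 114 mm over their backs; the gripper's body (76 mm by 85 mm) begins 54 mm behind the grasp point. The pads swing forward as they close: fully open they stand 13 mm farther back than shut.
Start: joints at [1.142, 0.521, -0.036, 1.599, 0.021, 1.021, -0.113], TCP at [0.219, -0.585, 0.231] pointing down, gripper open.
Joint ranges: [-2.91, 2.91], [-0.3, 2.13], [-1.5, 1.42], [0.17, 2.43], [-1.26, 4.41], [0.16, 1.93], [-2.52, 2.52]. Speed limits (rad/s): [1.89, 1.89, 2.39, 2.39, 3.01, 3.01, 3.01].

### API

Orientations are given as [roll, pitch, yaw] about the fixed x, y, z axes, in that order (R = Rz(yaw) Ry(pitch) Rx(roll)).
In Python, from workcell import bot gives the robot as it stands.
- The arm moves only by the shell command python3 -m crank 'ROWS' [FORCE]. ROWS is a JSON object of lists of equal length, an entry for each row: "travel": the shift along the world's x, y, z in cm, a list of three; "turn": the turn, a rotation vector about the world's x, y, z in degrees, a list of three; "gripper": the closure, from 0 (fully open) to 1 (shut). A call has exactly 5 rows; each row is the pose to reach, as a shift and turn from the pose commanded when the call began; what a row does not reach only later rows make up. A row lasts 1/10 s, in which the tool goes at most 50 mm and 8.59 degrees, less where a joint would pass 70% of its speed; a pose out of reach is approached as far as the arm can. A call with a gripper value outside its range is refused whole. The fingers move at their own pace and stop on an object; FORCE is the grip in N (left out, the last holds). Time passes only in rows, so rows that repeat a pose let the fingers close, or fill a call up. It gives the time, the measured TCP pose, the force, the opening and the grip force at its end, in the units of the state.
- bot.observe(): the state, without advancing time (a new reading comes with each control period).
- bot.grab_frame(name): name is "scene" or "side" or "wrist"; returns a dict with "pixels" (384x512x3 uint8, red, green, blue), "fx", "fy", "cx", "cy" (pixels), "extrinsics" (4x4, takes a point from world to camera coordinates). Camera axes: x right, y down, z forward; pixel columns grow to the right and rows downward; lengths in m; the calibration is good to about 2 mm. A picture is of the moment at which its call begins. There is no depth.
- bot.job_done(): hands the job in; it is judged then, once.
The state is a dict: "clock": time; "qpos": joint angles; "qd": joint speeds; "joint_efforts": joint torques, N m; "position": TCP position; "tool_rot": TCP orientation; "force": force on the tool from outside, world axes, zero at the start; "moment": the same for the moment, N m; "grip_width": finger opening in m; "finger_force": force on a finger pad.
Only numpy, scipy, OpenCV 4.12 (cv2) and the standard library are available. Lean on these libraries where they do the work, as an engineer would, in place of code of your own. Each camera call takes 0.05 s, during which the arm holds its last target. There are 200 camera calls.

## Working session

There is one attempt and no reset: what is moved stays moved. The work goes in short steps, Python scripts to look and compute and a shell command to move; the robot and the scene stay as the last step left them, time stands still between calls to the robot, and variables do not carry over. Pictures are saved under pics/ and viewed, at most 10 in all, crops included, and the job is handed in when it is done.

```bash
mkdir -p pics; cat > h.py <<'E'
import numpy as np, cv2
from workcell import bot
def grab(n,f=None):
    d=bot.grab_frame(n); im=cv2.cvtColor(np.array(d["pixels"]),cv2.COLOR_RGB2BGR)
    if f: cv2.imwrite("pics/"+f,im)
    d["im"]=im; d["E"]=np.array(d["extrinsics"]); return d
def ray(d,u,v):
    R=d["E"][:3,:3];t=d["E"][:3,3]
    r=R.T@np.array([(u-d["cx"])/d["fx"],(v-d["cy"])/d["fy"],1.]); return -R.T@t,r
def plane(d,u,v,z):
    o,r=ray(d,u,v); return o+r*(z-o[2])/r[2]
def proj(d,p):
    c=d["E"][:3,:3]@np.array(p)+d["E"][:3,3]; return np.array([d["fx"]*c[0]/c[2]+d["cx"],d["fy"]*c[1]/c[2]+d["cy"]])
def tri(*obs):
    A=np.zeros((3,3));b=np.zeros(3)
    for d,u,v in obs:
        o,r=ray(d,u,v);r=r/np.linalg.norm(r);P=np.eye(3)-np.outer(r,r);A+=P;b+=P@o
    return np.linalg.solve(A,b)
E
python3 - <<'E'
from h import *
a=grab("scene","s0.png");b=grab("side","d0.png")
for d in(a,b):print(d["fx"],d["cx"],d["cy"],(-d["E"][:3,:3].T@d["E"][:3,3]).round(3),d["E"][2,:3].round(2))
s=bot.observe();print({k:np.round(v,3) for k,v in s.items()})
E
```

```text
496.77492109630396 254.9067710437439 196.63385434856525 [-0.576  0.827  0.767] [ 0.71 -0.55 -0.45]
387.22510381314305 252.64267162509086 187.71211003749173 [0.524 1.075 0.739] [-0.02 -0.87 -0.49]
{'clock': np.float64(0.1), 'qpos': array([ 1.142,  0.522, -0.036,  1.6  ,  0.021,  1.021, -0.113]), 'qd': array([-0.   , -0.001, -0.001, -0.001, -0.   , -0.001,  0.   ]), 'joint_efforts': array([ 4.0000e-03, -9.2848e+01,  1.9850e+00, -3.7053e+01,  1.8000e-02,
        5.0000e-03, -0.0000e+00]), 'position': array([ 0.219, -0.585,  0.231]), 'tool_rot': array([-3.141,  0.   ,  0.359]), 'force': array([-0.104,  0.253, -0.656]), 'moment': array([0.063, 0.005, 0.016]), 'finger_force': np.float64(0.0), 'grip_width': np.float64(0.085)}
```

View pics/s0.png

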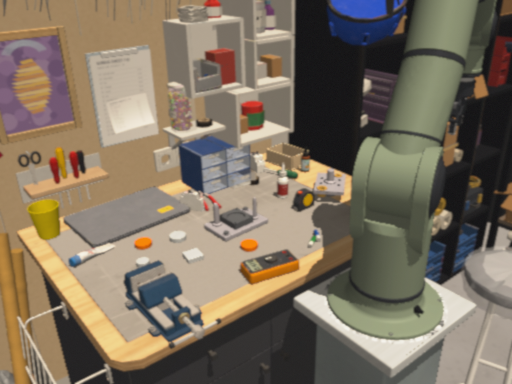

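View pics/d0.png

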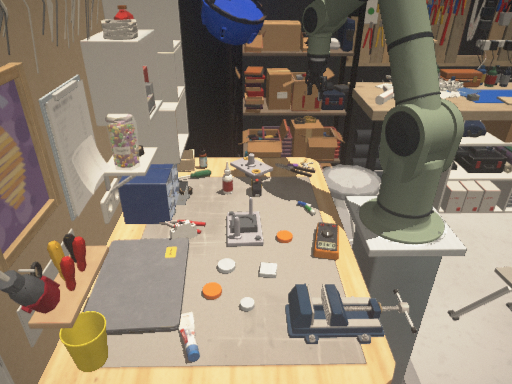

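The scene view shows the lower half at (236,220), upper half at (330,187), blanks at (178,236), (142,262) and (193,256). The side view has the lower half at (245,228), upper half at (252,168), large disc at (227,266), small at (248,304), square at (268,270). The orange discs are decoys.

```bash
python3 - <<'E'
from h import *
a=grab("scene");b=grab("side")
c=lambda d,x,y,w,h,k:cv2.resize(d["im"][y:y+h,x:x+w],None,fx=k,fy=k,interpolation=cv2.INTER_CUBIC)
top=np.hstack([c(a,190,185,90,70,4.4444),c(b,205,190,90,70,4.4444)])
bot_=np.hstack([c(a,270,160,90,60,4.4444),c(b,205,145,90,60,4.4444)])
cv2.imwrite("pics/c.png",np.vstack([top,bot_])[:600,:800])
for n,p,q,z in[("low",(236,220),(245,228),.03),("large",(178,236),(227,266),.014),("small",(142,262),(248,304),.014),("sq",(193,256),(268,270),.014),("up",(330,187),(252,168),.04),("tape",(302,201),(257,188),.03),("glue",(283,190),(228,190),.05)]:
    print(n,plane(a,*p,z).round(3),plane(b,*q,z).round(3))
E
```

```text
low [0.509 0.065 0.03 ] [0.524 0.085 0.03 ]
large [0.567 0.237 0.014] [0.575 0.243 0.014]
small [0.511 0.382 0.014] [0.517 0.384 0.014]
sq [0.446 0.26  0.014] [0.461 0.261 0.014]
up [ 0.47  -0.302  0.04 ] [ 0.495 -0.311  0.04 ]
tape [ 0.47  -0.173  0.03 ] [ 0.479 -0.167  0.03 ]
glue [ 0.542 -0.154  0.05 ] [ 0.584 -0.119  0.05 ]
```

View pics/c.png

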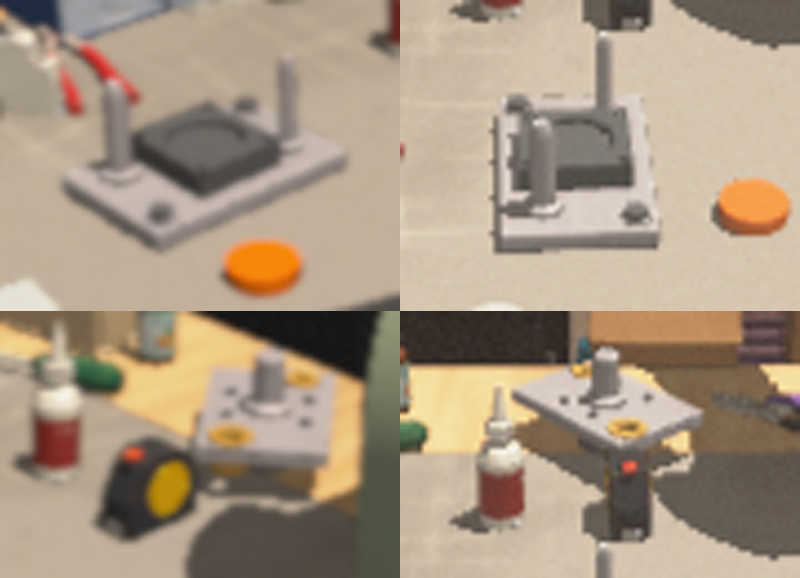

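The crop shows the thick post of the lower half toward +x,+y (yaw near 0), and the upper half turned roughly 30–40°. Next I'll look at it with the wrist camera.

```bash
python3 -m crank '{"travel":[[2,2,2],[5,5,5],[8,8,8],[11,11,10],[13,14,12]],"turn":[[0,0,0],[0,0,0],[0,0,0],[0,0,0],[0,0,0]],"gripper":[0,0,0,0,0]}'
python3 -m crank '{"travel":[[3,3,0],[6,6,0],[9,9,0],[11,12,0],[12,13,0]],"turn":[[0,0,0],[0,0,0],[0,0,0],[0,0,0],[0,0,0]],"gripper":[0,0,0,0,0]}'
python3 - <<'E'
from h import *
d=grab("wrist","w1.png");E=d["E"]
print(d["fx"],(-E[:3,:3].T@E[:3,3]).round(3),E[:3,:3].round(2));print(bot.observe()["position"],bot.observe()["qpos"].round(2),bot.observe()["tool_rot"])
E
```

```text
clock: 0.7
position: [0.3514, -0.4433, 0.3523]
tool_rot: [3.141, -0.001, 0.36]
force: [0.2, -0.3, 0.2]
grip_width: 0.0852
finger_force: 0.0
clock: 1.2
position: [0.4714, -0.3118, 0.3513]
tool_rot: [-3.141, -0.001, 0.363]
force: [0.1, 0.8, -0.5]
grip_width: 0.0856
finger_force: 0.0
326.71313405222463 [ 0.54  -0.286  0.493] [[ 0.36 -0.93 -0.  ]
 [-0.89 -0.34  0.29]
 [-0.27 -0.1  -0.96]]
[ 0.4720892  -0.31156491  0.35119863] [ 0.6   0.33 -0.17  1.59  0.05  1.23 -0.78] [-3.14064466e+00 -1.04262560e-03  3.63437743e-01]
```

View pics/w1.png

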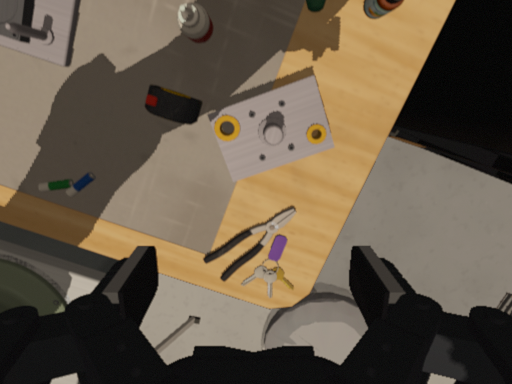

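The wrist view shows the upper half: wide bush (227,128), narrow bush (316,133), shank top (272,130). Tape measure is at (172,104), glue at (195,20).

```bash
cat > up.py <<'E'
from h import *
def upper(d,zoff=0.):
    hsv=cv2.cvtColor(d["im"],cv2.COLOR_BGR2HSV)
    m=cv2.inRange(hsv,(20,150,140),(32,255,255))
    cs,_=cv2.findContours(m,cv2.RETR_EXTERNAL,cv2.CHAIN_APPROX_NONE)
    out=[]
    for c in cs:
        if cv2.contourArea(c)>100:
            e=cv2.minAreaRect(cv2.convexHull(c)); el=cv2.fitEllipse(cv2.convexHull(c)); p=plane(d,*el[0],.047+zoff); out.append((el[0],el[1],p)); print(np.round(el[0],1),np.round(el[1],1),p.round(4))
    return out
E
python3 - <<'E'
from up import *
d=grab("wrist");o=upper(d)
g=cv2.cvtColor(d["im"],cv2.COLOR_BGR2GRAY)
o=[x for x in o if np.hypot(x[0][0]-272,x[0][1]-132)<60]
o.sort(key=lambda x:-x[1][0]);w,n=o[0][2],o[1][2]
v=(w-n)[:2];print("dist",np.linalg.norm(v),"mid",(w+n)/2,"yaw",np.degrees(np.arctan2(v[1],v[0])-np.arctan2(112,48)))
print("shank top expected px",proj(d,[*((w+n)/2)[:2],.091]),"corner px",proj(d,[*((w+n)/2)[:2],.047]))
E
```

```text
[316.1 135.1] [17.7 18.9] [ 0.516  -0.3858  0.047 ]
[226.9 129.3] [23.9 24.6] [ 0.4803 -0.2699  0.047 ]
dist 0.12125859507128364 mid [ 0.49816058 -0.32787174  0.047     ] yaw 40.351188441784906
shank top expected px [273.50747618 136.60103618] corner px [271.59563391 132.1986639 ]
```

```bash
python3 -m crank '{"travel":[[0.5,3,0],[1,7,0],[2,11,0],[3,16,0],[3,20,0]],"turn":[[0,0,6],[0,0,13],[0,0,20],[0,0,27],[0,0,34]],"gripper":[0,0,0,0,0]}'
python3 -m crank '{"travel":[[1,5,0],[2,10,0],[3,14,0],[4,18,0],[4,21,0]],"turn":[[0,0,7],[0,0,14],[0,0,21],[0,0,28],[0,0,35]],"gripper":[0,0,0,0,0]}'
python3 -m crank '{"travel":[[0,0,0],[0,0,0],[0,0,0],[0,0,0],[0,0,0]],"turn":[[0,0,0],[0,0,0],[0,0,0],[0,0,0],[0,0,0]],"gripper":[0,0,0,0,0]}'
python3 - <<'E'
from h import *
d=grab("wrist","w2.png");print(bot.observe()["position"],bot.observe()["tool_rot"],bot.observe()["qpos"].round(2))
E
```

```text
clock: 1.8
position: [0.4996, -0.1142, 0.3512]
tool_rot: [3.142, -0.0, 0.956]
force: [1.0, -0.1, 0.9]
grip_width: 0.0852
finger_force: 0.0
clock: 2.3
position: [0.5401, 0.0958, 0.3511]
tool_rot: [-3.142, -0.0, 1.568]
force: [-0.4, -0.1, 0.3]
grip_width: 0.0855
finger_force: 0.0
clock: 2.8
position: [0.5396, 0.0938, 0.3514]
tool_rot: [3.141, 0.0, 1.561]
force: [0.8, 0.2, -0.1]
grip_width: 0.0855
finger_force: 0.0
[0.53952171 0.09404939 0.35137507] [3.14143999e+00 2.03480908e-04 1.56156192e+00] [ 0.15  0.33 -0.57  1.62  0.19  1.24 -0.46]
```

View pics/w2.png

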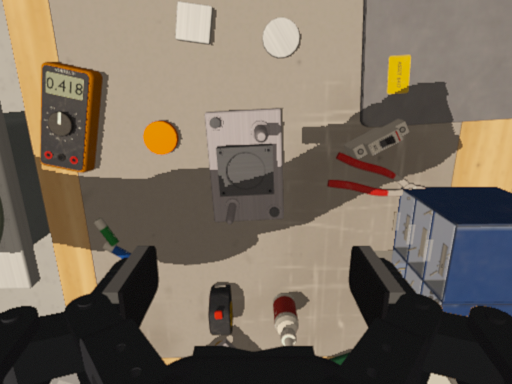

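The view shows the lower half (block centre ~(247,170)), thick post at (260,130), thin post ~(232,212), large disc (281,38), square (194,22).

```bash
python3 - <<'E'
from h import *
d=grab("wrist");im=d["im"];g=cv2.cvtColor(im,cv2.COLOR_BGR2GRAY)
m=(g[0:80,215:330]>175).astype(np.uint8)*255
cs,_=cv2.findContours(m,cv2.RETR_EXTERNAL,cv2.CHAIN_APPROX_NONE)
for c in cs:
    if cv2.contourArea(c)>300:
        e=cv2.fitEllipse(c);u,v=e[0][0]+215,e[0][1];print("disc",u,v,e[1],plane(d,u,v,.014),"diam",e[1][1]/d["fx"]*.49)
cr=cv2.resize(im[100:230,195:300],None,fx=4.5,fy=4.5,interpolation=cv2.INTER_CUBIC)
cv2.imwrite("pics/w3.png",cv2.convertScaleAbs(cr,alpha=1.5,beta=10))
E
```

```text
disc 280.4326934814453 36.81650924682617 (35.36916732788086, 38.804473876953125) [0.57629593 0.23581559 0.014     ] diam 0.0581984322572953
```

View pics/w3.png

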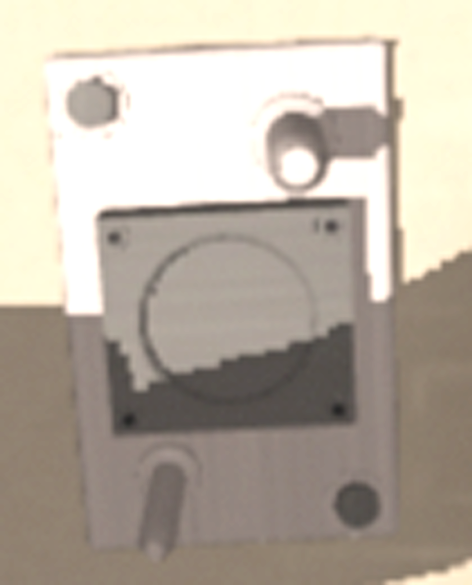

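The crop shows the block corners at about (101,214), (350,202), (354,421), (114,433), cavity centre (228,318), thick tip (299,165) and thin tip (155,550).

```bash
python3 - <<'E'
from h import *
d=grab("wrist")
f=lambda x,y,z:plane(d,(x+.5)/4.5-.5+195,(y+.5)/4.5-.5+100,z)
B=[f(x,y,.036) for x,y in[(101,214),(350,202),(354,421),(114,433)]]
print("block mid",np.mean(B,0),"sides",[np.linalg.norm(B[i]-B[i-1]).round(4) for i in range(4)])
ang=lambda v:np.degrees(np.arctan2(v[1],v[0]));print("yaws",[ang(B[1]-B[0]),ang(B[2]-B[3]),ang(B[0]-B[3])-90,ang(B[1]-B[2])-90])
print("cav",f(228,318,.036))
S=[f(x,y,.016) for x,y in[(48,57),(388,41),(393,535),(92,545)]]
print("shoe mid",np.mean(S,0),[np.linalg.norm(S[i]-S[i-1]).round(4) for i in range(4)],"yaw",[ang(S[1]-S[0]),ang(S[2]-S[3]),ang(S[0]-S[3])-90,ang(S[1]-S[2])-90])
t=f(299,165,.088);n=f(155,550,.088);v=t-n;print(t,n,"mid",(t+n)/2,"d",np.linalg.norm(v),"yaw",ang(v)-ang((48,112)))
E
```

```text
block mid [0.52732944 0.05699856 0.036     ] sides [np.float64(0.0721), np.float64(0.0779), np.float64(0.0718), np.float64(0.0786)]
yaws [np.float64(2.3118136170564694), np.float64(2.549300422939721), np.float64(1.0755943465039763), np.float64(1.555969006472381)]
cav [0.52679826 0.05764007 0.036     ]
shoe mid [0.52719058 0.05666794 0.016     ] [np.float64(0.1666), np.float64(0.1077), np.float64(0.1677), np.float64(0.1052)] yaw [np.float64(2.161786884910949), np.float64(1.5918957159729874), np.float64(2.3884367456525695), np.float64(1.5397186957658278)]
[0.54837155 0.11320946 0.088     ] [ 5.05449231e-01 -4.38314269e-04  8.80000000e-02] mid [0.52691039 0.05638557 0.088     ] d 0.12148309212752649 yaw 2.5081161234324583
```

```bash
python3 -m crank '{"travel":[[1,2,-2],[2,5,-5],[3,8,-8],[3.6,9.2,-10],[3.6,9.2,-10]],"turn":[[0,0,1],[0,0,2],[0,0,2.6],[0,0,2.6],[0,0,2.6]],"gripper":[0,0,0,0,0]}'
cat > disc.py <<'E'
from h import *
def disc(d,guess,z,r=.025):
    "rim points of top face: radial gradient from projected guess, then circle fit on plane z"
    g=cv2.GaussianBlur(cv2.cvtColor(d["im"],cv2.COLOR_BGR2GRAY),(3,3),0).astype(np.float32);c=np.array(guess,float)
    for _ in range(3):
        P=[]
        for a in np.linspace(0,2*np.pi,120,endpoint=False):
            rr=np.arange(r-.008,r+.008,.0004)
            q=np.array([proj(d,[c[0]+k*np.cos(a),c[1]+k*np.sin(a),z]) for k in rr],np.float32)
            s=cv2.remap(g,q[:,0].copy(),q[:,1].copy(),cv2.INTER_LINEAR).ravel();dg=-np.gradient(s);i=dg.argmax()
            if dg[i]>2:P.append([c[0]+rr[i]*np.cos(a),c[1]+rr[i]*np.sin(a)])
        P=np.array(P)
        for _ in range(4):
            A=np.c_[2*P,np.ones(len(P))];x=np.linalg.lstsq(A,(P**2).sum(1),rcond=None)[0];R=np.sqrt(x[2]+x[:2]@x[:2])
            e=np.abs(np.hypot(*(P-x[:2]).T)-R);P=P[e<=max(np.percentile(e,85),.0008)]
        c=x[:2]
    print("centre",c.round(4),"R",R.round(4),"n",len(P),"res",e.mean().round(5));return c
E
python3 - <<'E'
from disc import *
d=grab("wrist","w4.png");print(bot.observe()["position"],bot.observe()["tool_rot"]);disc(d,(.576,.238),.014)
E
```

```text
clock: 3.45
position: [0.5745, 0.1882, 0.2484]
tool_rot: [-3.137, 0.0, 1.611]
force: [-0.8, -0.0, -0.2]
grip_width: 0.0853
finger_force: 0.0
[0.57491654 0.18709905 0.25024677] [-3.13923607e+00  2.99827231e-04  1.60951205e+00]
centre [0.577  0.2349] R 0.0241 n 118 res 0.00021
```

View pics/w4.png

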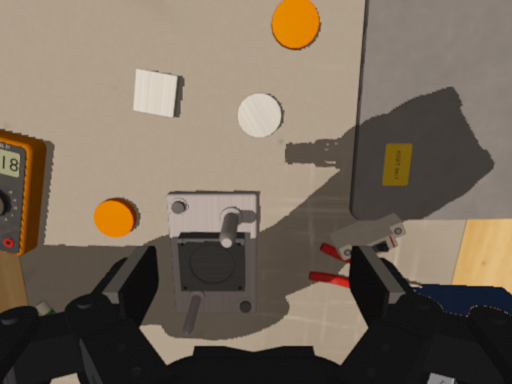

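The wrist view shows the large disc at (260,115), square at (157,93), orange decoy at (295,22). The fit gives a radius of 24 mm, which matches.

```bash
python3 -m crank '{"travel":[[0.1,2.4,-4],[0.2,4.8,-8],[0.2,4.8,-12],[0.2,4.8,-16],[0.2,4.8,-19]],"turn":[[0,0,0],[0,0,0],[0,0,0],[0,0,0],[0,0,0]],"gripper":[0,0,0,0,0]}'
python3 -m crank '{"travel":[[0,0,-1.5],[0,0,-3],[0,0,-4],[0,0,-4],[0,0,-4]],"turn":[[0,0,0],[0,0,0],[0,0,0],[0,0,0],[0,0,0]],"gripper":[0,0,0,0,0]}'
python3 - <<'E'
from h import *
print(bot.observe()["position"],bot.observe()["tool_rot"])
E
```

```text
clock: 4.0
position: [0.5778, 0.2334, 0.0605]
tool_rot: [3.141, 0.001, 1.607]
force: [0.1, 0.9, 0.1]
grip_width: 0.0851
finger_force: 0.0
clock: 4.5
position: [0.578, 0.235, 0.0222]
tool_rot: [3.141, -0.0, 1.608]
force: [-0.8, 0.4, 0.2]
grip_width: 0.085
finger_force: 0.0
[0.57795906 0.23496886 0.02222467] [ 3.14055231e+00 -3.82826190e-04  1.60822265e+00]
```

```bash
python3 -m crank '{"travel":[[-0.1,0,-1],[-0.1,0,-1.7],[-0.1,0,-1.7],[-0.1,0,-1.7],[-0.1,0,-1.7]],"turn":[[0,0,0],[0,0,0],[0,0,0],[0,0,0],[0,0,0]],"gripper":[0,0,0,0.3,0.4]}' 25
python3 -m crank '{"travel":[[0,0,0],[0,0,0],[0,0,0],[0,0,0],[0,0,0]],"turn":[[0,0,0],[0,0,0],[0,0,0],[0,0,0],[0,0,0]],"gripper":[1,1,1,1,1]}' 25
python3 -m crank '{"travel":[[0,0,0],[0,0,0],[0,0,0],[0,0,0],[0,0,0]],"turn":[[0,0,0],[0,0,0],[0,0,0],[0,0,0],[0,0,0]],"gripper":[1,1,1,1,1]}' 25
```

```text
clock: 5.0
position: [0.5765, 0.2349, 0.0045]
tool_rot: [3.141, -0.0, 1.608]
force: [-0.9, -0.4, 0.1]
grip_width: 0.0593
finger_force: 0.0
clock: 5.5
position: [0.5766, 0.2349, 0.0048]
tool_rot: [3.141, -0.0, 1.608]
force: [-2.3, -1.0, 5.0]
grip_width: 0.0486
finger_force: 24.9
clock: 6.0
position: [0.5766, 0.2349, 0.0048]
tool_rot: [3.141, -0.0, 1.608]
force: [-1.7, -0.9, 5.3]
grip_width: 0.0486
finger_force: 24.9
```

```bash
python3 -m crank '{"travel":[[0,0,2],[0,0,6],[0,0,10],[0,0,14],[0,-2,18]],"turn":[[0,0,0],[0,0,0],[0,0,0],[0,0,0],[0,0,0]],"gripper":[1,1,1,1,1]}'
python3 -m crank '{"travel":[[-1,-4,2],[-2,-8,4],[-3,-12,6],[-4,-16,8],[-4.9,-20.6,8.7]],"turn":[[0,0,0],[0,0,0],[0,0,0],[0,0,0],[0,0,0]],"gripper":[1,1,1,1,1]}'
python3 -m crank '{"travel":[[0,0,0],[0,0,0],[0,0,0],[0,0,0],[0,0,0]],"turn":[[0,0,0],[0,0,0],[0,0,0],[0,0,0],[0,0,0]],"gripper":[1,1,1,1,1]}'
python3 - <<'E'
from h import *
d=grab("wrist");print(bot.observe()["position"],bot.observe()["tool_rot"])
im=d["im"];cv2.imwrite("pics/w5.png",cv2.resize(cv2.convertScaleAbs(im[20:340,130:400],alpha=1.5),None,fx=1.85,fy=1.85,interpolation=cv2.INTER_CUBIC))
E
```

```text
clock: 6.5
position: [0.5757, 0.2171, 0.1863]
tool_rot: [3.141, -0.002, 1.612]
force: [0.4, 0.4, -0.2]
grip_width: 0.0482
finger_force: 26.2
clock: 7.0
position: [0.5273, 0.008, 0.2734]
tool_rot: [3.139, 0.0, 1.609]
force: [0.9, -0.7, -1.0]
grip_width: 0.0479
finger_force: 26.2
clock: 7.5
position: [0.5274, 0.0098, 0.2711]
tool_rot: [-3.141, -0.0, 1.61]
force: [0.9, 0.5, -0.9]
grip_width: 0.0481
finger_force: 26.2
[0.5274549  0.00962832 0.2710862 ] [-3.14124266e+00 -2.59078291e-04  1.60980308e+00]
```

View pics/w5.png

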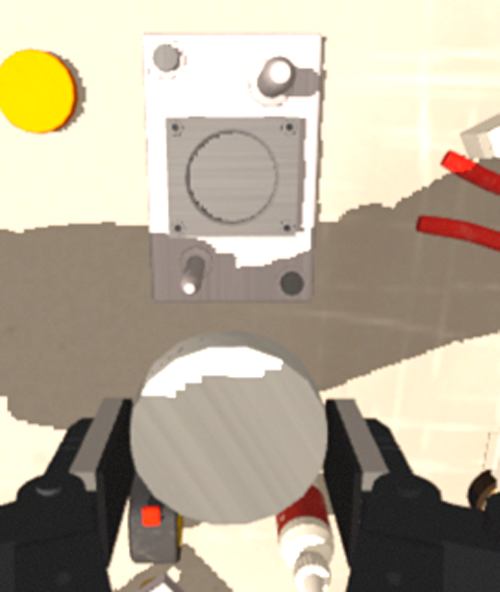

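The picture shows the held disc level in the fingers. The lower half is fully visible: block (235,177), thick tip (281,72) and thin tip (190,287) in the crop.

```bash
cat > low.py <<'E'
from h import *
def low(d,c,yaw):
    g=cv2.GaussianBlur(cv2.cvtColor(d["im"],cv2.COLOR_BGR2GRAY),(3,3),0).astype(np.float32)
    R=np.array([[np.cos(yaw),-np.sin(yaw)],[np.sin(yaw),np.cos(yaw)]])
    for nm,hx,hy,z in[("block",.040,.036,.036),("shoe",.055,.085,.016)]:
        for n,h,w in[((1,0),hx,hy),((-1,0),hx,hy),((0,1),hy,hx),((0,-1),hy,hx)]:
            n=np.array(n);t=np.array([-n[1],n[0]]);O=[]
            for s in np.linspace(-.85*w,.85*w,40):
                k=np.arange(-.006,.006,.0003)
                P=[np.r_[np.array(c)+R@(n*(h+i)+t*s),z] for i in k]
                q=np.array([proj(d,p) for p in P],np.float32)
                v=cv2.remap(g,q[:,0].copy(),q[:,1].copy(),cv2.INTER_LINEAR).ravel();e=np.abs(np.gradient(v))
                if e.max()>2:O.append((s,k[e.argmax()]))
            O=np.array(O)
            if len(O)<5: print(nm,n,"few");continue
            m=np.median(O[:,1]);I=O[abs(O[:,1]-m)<.0012];sl=np.polyfit(I[:,0],I[:,1],1)[0]
            print(nm,n,"off mm",(I[:,1].mean()*1e3).round(2),"slope deg",np.degrees(sl).round(2),len(I))
E
python3 - <<'E'
from low import *
from disc import disc
d=grab("wrist");low(d,(.527,.057),np.radians(2.2))
f=lambda x,y,z:plane(d,(x+.5)/1.85-.5+130,(y+.5)/1.85-.5+20,z)
t=f(281,72,.088);n=f(190,287,.088);print(t,n,(t+n)/2)
print("cav",f(232,177,.036))
E
```

```text
block [1 0] off mm 3.68 slope deg -0.21 40
block [-1  0] off mm 0.08 slope deg -0.22 40
block [0 1] off mm -1.67 slope deg -0.2 40
block [ 0 -1] off mm 1.29 slope deg -0.91 30
shoe [1 0] off mm -2.0 slope deg -0.36 12
shoe [-1  0] off mm -1.44 slope deg -0.29 20
shoe [0 1] off mm -3.67 slope deg -0.2 40
shoe [ 0 -1] off mm -5.63 slope deg 0.31 9
[0.54873344 0.11223423 0.088     ] [ 0.5055077  -0.00075744  0.088     ] [0.52712057 0.05573839 0.088     ]
cav [0.52672575 0.0560388  0.036     ]
```

```bash
python3 - <<'E'
from disc import *
d=grab("wrist");p=bot.observe()["position"];print(p)
g=cv2.cvtColor(d["im"],cv2.COLOR_BGR2GRAY)
for z in(.006,.009,.012):disc(d,p[:2],p[2]+z)
E
```

```text
[0.52744644 0.00926771 0.27113421]
centre [0.5266 0.0087] R 0.025 n 85 res 0.00013
centre [0.5265 0.0103] R 0.0244 n 88 res 0.0002
centre [0.5264 0.012 ] R 0.0239 n 88 res 0.00015
```

```bash
python3 -m crank '{"travel":[[0,2.5,-2],[0,4.6,-5],[0,4.6,-10],[0,4.6,-15],[0,4.6,-19]],"turn":[[0,0,0],[0,0,0],[0,0,0],[0,0,0],[0,0,0]],"gripper":[1,1,1,1,1]}'
python3 -m crank '{"travel":[[0,0,-1],[0,0,-2],[0,0,-2.5],[0,0,-2.5],[0,0,-2.5]],"turn":[[0,0,0],[0,0,0],[0,0,0],[0,0,0],[0,0,0]],"gripper":[1,1,1,1,1]}'
python3 - <<'E'
from low import *
from disc import disc
d=grab("wrist");p=bot.observe()["position"];print(p,bot.observe()["force"])
disc(d,p[:2],p[2]+.0092);low(d,(.527,.0555),np.radians(2.4))
cv2.imwrite("pics/w6.png",cv2.resize(cv2.convertScaleAbs(d["im"][100:,110:420],alpha=1.5),None,fx=2,fy=2,interpolation=cv2.INTER_CUBIC))
E
```

```text
clock: 8.15
position: [0.5267, 0.0551, 0.0789]
tool_rot: [-3.14, -0.0, 1.609]
force: [1.1, -0.4, -0.2]
grip_width: 0.0483
finger_force: 26.2
clock: 8.65
position: [0.5282, 0.0548, 0.0575]
tool_rot: [3.14, -0.0, 1.608]
force: [0.7, -0.4, -1.0]
grip_width: 0.0483
finger_force: 26.3
[0.52814059 0.05479248 0.05745196] [ 0.69863681  0.29988881 -0.29049192]
centre [0.5272 0.056 ] R 0.0243 n 107 res 0.00019
block [1 0] off mm -0.41 slope deg -0.35 29
block [-1  0] off mm 0.02 slope deg 0.21 32
block [0 1] off mm 4.24 slope deg -0.23 34
block [ 0 -1] off mm -0.75 slope deg -0.47 12
shoe [1 0] off mm -2.14 slope deg 0.59 8
shoe [-1  0] off mm -1.85 slope deg 0.1 22
shoe [0 1] off mm 0.19 slope deg -0.16 37
shoe [ 0 -1] off mm -2.1 slope deg 10.75 3
```

View pics/w6.png

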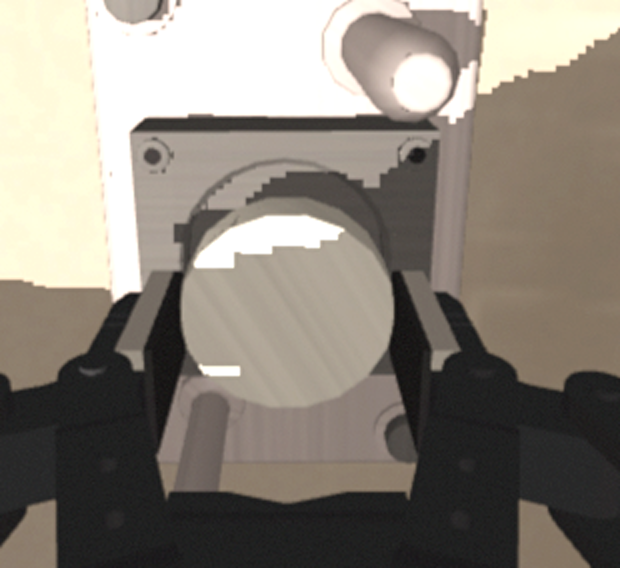

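The view shows the disc above the cavity: disc (287,303), cavity rim left 185, right 384, top 160. The block's back edge runs from (131,131) to (437,130).

```bash
python3 - <<'E'
from h import *
d=grab("wrist")
f=lambda x,y,z:plane(d,(x+.5)/2-.5+110,(y+.5)/2-.5+100,z)
a=f(131,131,.036);b=f(437,130,.036);v=(b-a)[:2];u=v/np.linalg.norm(v);y=np.degrees(np.arctan2(u[1],u[0]))
print(a,b,np.linalg.norm(v),y,"centre",(a+b)[:2]/2+.036*np.array([u[1],-u[0]]))
t=f(284,160,.036);print("rim top",t,"centre y",t[1]-.029,t[1]-.027)
t=f(421,83,.088);print("thick tip",t, "-> centre",t[:2]-np.array([[.99912,-.0419],[.0419,.99912]])@[.024,.056])
print(bot.observe()["position"])
E
```

```text
[0.48605134 0.09026098 0.036     ] [0.56423453 0.09347744 0.036     ] 0.07824933395590607 2.3558227530462807 centre [0.52662272 0.05589964]
rim top [0.52542705 0.0840589  0.036     ] centre y 0.055058901075956346 0.05705890107595635
thick tip [0.54793805 0.11271772 0.088     ] -> centre [0.52630557 0.0557614 ]
[0.52804826 0.05475129 0.05732097]
```

```bash
python3 -m crank '{"travel":[[-0.07,0,0],[-0.07,0,-0.6],[-0.07,0,-1.2],[-0.07,0,-1.8],[-0.07,0,-1.8]],"turn":[[0,0,0],[0,0,0],[0,0,0],[0,0,0],[0,0,0]],"gripper":[1,1,1,1,1]}'
python3 -m crank '{"travel":[[0,0,-0.1],[0,0,-0.2],[0,0,-0.3],[0,0,-0.4],[0,0,-0.4]],"turn":[[0,0,0],[0,0,0],[0,0,0],[0,0,0],[0,0,0]],"gripper":[1,1,1,1,1]}'
```

```text
clock: 9.25
position: [0.5262, 0.0548, 0.0372]
tool_rot: [-3.14, 0.0, 1.609]
force: [-0.1, -0.5, -0.6]
grip_width: 0.0482
finger_force: 26.3
clock: 9.75
position: [0.5269, 0.0548, 0.0348]
tool_rot: [3.141, 0.0, 1.608]
force: [-3.3, -0.7, 11.0]
grip_width: 0.0485
finger_force: 27.3
```

```bash
python3 -m crank '{"travel":[[0,0,0.05],[0,0,0.05],[0,0,0.05],[0,0,0.05],[0,0,0.05]],"turn":[[0,0,0],[0,0,0],[0,0,0],[0,0,0],[0,0,0]],"gripper":[0.3,0.3,0.2,0.1,0]}'
python3 -m crank '{"travel":[[0,0,0],[0,0,2],[0,0,6],[0,0,11],[0,-2,16]],"turn":[[0,0,0],[0,0,0],[0,0,0],[0,0,0],[0,0,0]],"gripper":[0,0,0,0,0]}'
python3 -m crank '{"travel":[[0,-2,3],[0,-3,6],[0,-3,8],[0,-3,8],[0,-3,8]],"turn":[[0,0,0],[0,0,0],[0,0,0],[0,0,0],[0,0,0]],"gripper":[0,0,0,0,0]}'
python3 - <<'E'
from low import *
from disc import disc
d=grab("wrist","w7.png");p=bot.observe()["position"];print(p)
disc(d,(.5268,.056),.044);low(d,(.527,.0555),np.radians(2.4))
cv2.imwrite("pics/w8.png",cv2.resize(cv2.convertScaleAbs(d["im"][60:240,180:320],alpha=1.4),None,fx=3.3,fy=3.3,interpolation=cv2.INTER_CUBIC))
E
```

```text
clock: 10.25
position: [0.5267, 0.0548, 0.0348]
tool_rot: [-3.142, 0.0, 1.608]
force: [-0.8, 0.7, 0.7]
grip_width: 0.0855
finger_force: 0.0
clock: 10.75
position: [0.5264, 0.0383, 0.1933]
tool_rot: [3.142, -0.001, 1.612]
force: [0.6, -1.3, 0.3]
grip_width: 0.0854
finger_force: 0.0
clock: 11.25
position: [0.5266, 0.0062, 0.2711]
tool_rot: [3.141, 0.0, 1.608]
force: [-0.2, 0.3, -0.6]
grip_width: 0.0855
finger_force: 0.0
[0.52639164 0.00624178 0.27054183]
centre [0.5255 0.0553] R 0.0246 n 120 res 0.00019
block [1 0] off mm 3.46 slope deg 0.07 40
block [-1  0] off mm 0.18 slope deg -0.3 40
block [0 1] off mm -0.5 slope deg 0.13 40
block [ 0 -1] off mm -0.24 slope deg 0.15 30
shoe [1 0] off mm -1.87 slope deg -0.15 17
shoe [-1  0] off mm -1.42 slope deg -0.11 25
shoe [0 1] off mm -2.36 slope deg -0.14 37
shoe [ 0 -1] few
```

View pics/w8.png

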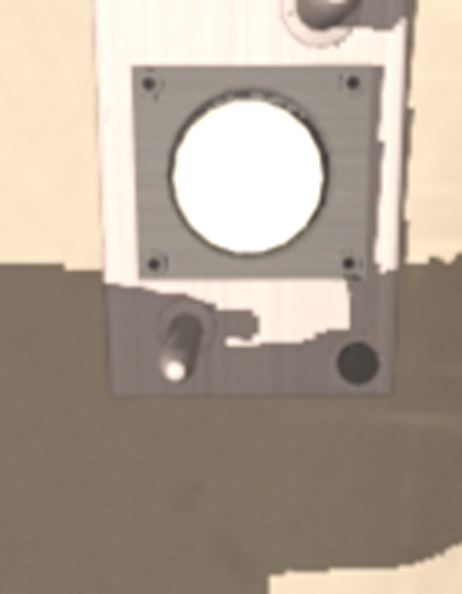

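The disc is seated in the cavity, concentric with the rim, with its top at crop (248,177).

```bash
python3 -m crank '{"travel":[[0,-3,1],[0,-7,2],[-1,-12,3],[-1,-16,3],[-1,-20,3]],"turn":[[0,0,0],[0,0,0],[0,0,0],[0,0,0],[0,0,0]],"gripper":[0,0,0,0,0]}'
python3 -m crank '{"travel":[[0,-4,0],[-1,-8,0],[-1,-12,0],[-1.8,-16,0],[-1.8,-18,0]],"turn":[[0,0,0],[0,0,0],[0,0,0],[0,0,0],[0,0,0]],"gripper":[0,0,0,0,0]}'
python3 -m crank '{"travel":[[0,0,0],[0,0,0],[0,0,0],[0,0,0],[0,0,0]],"turn":[[0,0,0],[0,0,0],[0,0,0],[0,0,0],[0,0,0]],"gripper":[0,0,0,0,0]}'
cat >> up.py <<'E'
def pose(d,c,zoff=0.):
    o=upper(d,zoff);o=[x for x in o if np.hypot(*(x[2][:2]-c))<.09];o.sort(key=lambda x:-x[1][0]);w,n=o[0][2],o[1][2];v=(w-n)[:2]
    print("dist",np.linalg.norm(v),"mid",((w+n)/2).round(4),"yaw",np.degrees(np.arctan2(v[1],v[0])-np.arctan2(112,48)));return (w+n)/2
E
python3 - <<'E'
from up import *
from disc import disc
d=grab("wrist");print(bot.observe()["position"],bot.observe()["tool_rot"]);m=pose(d,np.array([.498,-.328]));disc(d,m[:2],.091,.0115)
E
```

```text
clock: 11.8
position: [0.5161, -0.1956, 0.3005]
tool_rot: [-3.141, -0.0, 1.608]
force: [0.3, -0.4, -0.2]
grip_width: 0.0858
finger_force: 0.0
clock: 12.3
position: [0.4969, -0.3772, 0.2994]
tool_rot: [-3.139, -0.0, 1.605]
force: [0.2, -0.6, 0.8]
grip_width: 0.0854
finger_force: 0.0
clock: 12.8
position: [0.499, -0.3731, 0.3013]
tool_rot: [3.142, 0.0, 1.609]
force: [-0.3, 0.6, 0.8]
grip_width: 0.0854
finger_force: 0.0
[ 0.49893887 -0.37326658  0.3013284 ] [3.14154378e+00 1.57665136e-04 1.60922982e+00]
[ 89.6 190.8] [15.6 28.9] [ 0.2922 -0.4299  0.047 ]
[267.3 163.4] [20.1 20.7] [ 0.5159 -0.3855  0.047 ]Traceback (most recent call last):
  File "<stdin>", line 3, in <module>
  File "up.py", line 12, in pose
    o=upper(d,zoff);o=[x for x in o if np.hypot(*(x[2][:2]-c))<.09];o.sort(key=lambda x:-x[1][0]);w,n=o[0][2],o[1][2];v=(w-n)[:2]
                                                                                                              ~^^^
IndexError: list index out of range
```

```bash
sed -i 's/(20,150,140),(32,255,255)/(18,110,50),(34,255,255)/' up.py; python3 - <<'E'
from up import *
from disc import disc
d=grab("wrist");print(proj(d,[.4803,-.2699,.047]))
u,v=proj(d,[.4803,-.2699,.047]).astype(int);h=cv2.cvtColor(d["im"],cv2.COLOR_BGR2HSV);print(h[v,u-14:u+15].tolist())
m=pose(d,np.array([.498,-.328]));disc(d,m[:2],.091,.0115)
E
```

```text
[241.23082038  62.17639664]
[[19, 200, 112], [19, 203, 113], [19, 199, 114], [19, 197, 114], [20, 202, 110], [19, 203, 98], [18, 181, 72], [16, 105, 75], [17, 58, 84], [16, 62, 87], [15, 64, 88], [16, 62, 87], [17, 62, 87], [16, 62, 87], [18, 60, 85], [16, 62, 86], [17, 62, 86], [17, 62, 86], [15, 60, 85], [17, 62, 86], [17, 60, 85], [17, 60, 85], [17, 75, 85], [18, 150, 97], [19, 200, 111], [19, 198, 112], [19, 199, 110], [20, 199, 110], [19, 199, 110]]
[304.7 315.8] [10.9 33.8] [ 0.5811 -0.6069  0.047 ]
[267.4 163.2] [21.  21.5] [ 0.516  -0.3855  0.047 ]
[477.3 123.5] [ 33.3 131.8] [ 0.764  -0.3274  0.047 ]
[241.1  61.8] [30. 32.] [ 0.4801 -0.2695  0.047 ]
[499.5  10.7] [ 434.3 1047.7] [ 0.7594 -0.2066  0.047 ]
dist 0.12147916418551814 mid [ 0.4981 -0.3275  0.047 ] yaw 40.371920983067525
centre [ 0.498 -0.327] R 0.0107 n 60 res 0.00025
```

```bash
python3 -m crank '{"travel":[[-0.1,2.5,-3],[-0.1,4.6,-7],[-0.1,4.6,-11],[-0.1,4.6,-15],[-0.1,4.6,-17]],"turn":[[0,0,0],[0,0,0],[0,0,0],[0,0,0],[0,0,0]],"gripper":[0,0,0,0,0]}'
python3 -m crank '{"travel":[[0,0,-1],[0,0,-3],[0,0,-5],[0,0,-6],[0,0,-6]],"turn":[[0,0,0],[0,0,0],[0,0,0],[0,0,0],[0,0,0]],"gripper":[0,0,0,0,0]}'
python3 - <<'E'
from h import *
print(bot.observe()["position"],bot.observe()["tool_rot"])
E
```

```text
clock: 13.4
position: [0.4966, -0.3269, 0.1283]
tool_rot: [-3.139, -0.002, 1.609]
force: [0.6, 0.3, 1.2]
grip_width: 0.0856
finger_force: 0.0
clock: 13.9
position: [0.4976, -0.3275, 0.0707]
tool_rot: [-3.141, -0.001, 1.609]
force: [0.4, 0.0, -0.3]
grip_width: 0.0853
finger_force: 0.0
[ 0.49759013 -0.32753565  0.07074538] [-3.14075952e+00 -6.00805336e-04  1.60857641e+00]
```

```bash
python3 -m crank '{"travel":[[0,0,-0.8],[0,0,-1.6],[0,0,-1.7],[0,0,-1.7],[0,0,-1.7]],"turn":[[0,0,0],[0,0,0],[0,0,0],[0,0,0],[0,0,0]],"gripper":[0,0,0,0.3,0.5]}' 50
python3 -m crank '{"travel":[[0,0,0],[0,0,0],[0,0,0],[0,0,0],[0,0,0]],"turn":[[0,0,0],[0,0,0],[0,0,0],[0,0,0],[0,0,0]],"gripper":[0.7,1,1,1,1]}' 50
python3 -m crank '{"travel":[[0,0,0],[0,0,0],[0,0,0.5],[0,0,1],[0,0,1.5]],"turn":[[0,0,0],[0,0,0],[0,0,0],[0,0,0],[0,0,0]],"gripper":[1,1,1,1,1]}' 50
```

```text
clock: 14.4
position: [0.4979, -0.3279, 0.0545]
tool_rot: [3.141, 0.0, 1.608]
force: [-0.4, -0.3, 0.6]
grip_width: 0.059
finger_force: 0.0
clock: 14.9
position: [0.4981, -0.3279, 0.0545]
tool_rot: [3.141, 0.0, 1.608]
force: [2.4, 0.1, 4.6]
grip_width: 0.0237
finger_force: 49.3
clock: 15.4
position: [0.4972, -0.3276, 0.0692]
tool_rot: [-3.14, -0.001, 1.608]
force: [0.6, -0.3, -7.9]
grip_width: 0.0237
finger_force: 49.6
```

```bash
python3 -m crank '{"travel":[[0,0,2],[0,0,5],[0,0,8],[0,0,12],[0,0,16]],"turn":[[0,0,0],[0,0,0],[0,0,0],[0,0,0],[0,0,0]],"gripper":[1,1,1,1,1]}'
python3 -m crank '{"travel":[[0.3,2,0],[0.6,5,0],[1,8,0],[1.3,11,0],[1.5,14,0]],"turn":[[0,0,-4],[0,0,-8],[0,0,-12],[0,0,-16],[0,0,-20]],"gripper":[1,1,1,1,1]}'
python3 -m crank '{"travel":[[0.3,4,0],[0.6,8,0],[1,12,0],[1.3,16,0],[1.3,19,0]],"turn":[[0,0,-4],[0,0,-8],[0,0,-12],[0,0,-16],[0,0,-18]],"gripper":[1,1,1,1,1]}'
python3 -m crank '{"travel":[[0,2,0],[0.1,4,0],[0.1,5.2,0],[0.1,5.2,0],[0.1,5.2,0]],"turn":[[0,0,0],[0,0,0],[0,0,0],[0,0,0],[0,0,0]],"gripper":[1,1,1,1,1]}'
cat > rel.py <<'E'
from up import *
def look(dz):
    d=grab("wrist");s=bot.observe();print(s["position"],s["tool_rot"],s["grip_width"]);cv2.imwrite("pics/last.png",d["im"]);pose(d,s["position"][:2],dz if dz else s["position"][2]-.0545);return d
E
python3 - <<'E'
from rel import *
look(0)
E
```

```text
clock: 15.9
position: [0.497, -0.3274, 0.2306]
tool_rot: [-3.141, -0.001, 1.609]
force: [0.3, -0.5, -8.0]
grip_width: 0.0234
finger_force: 50.2
clock: 16.4
position: [0.5123, -0.1865, 0.2293]
tool_rot: [-3.141, 0.0, 1.256]
force: [1.3, 0.7, -7.7]
grip_width: 0.0236
finger_force: 50.2
clock: 16.9
position: [0.5254, 0.005, 0.2295]
tool_rot: [-3.141, -0.0, 0.944]
force: [0.5, 0.4, -7.0]
grip_width: 0.0239
finger_force: 50.2
clock: 17.4
position: [0.5266, 0.0535, 0.2292]
tool_rot: [-3.142, 0.001, 0.945]
force: [1.3, -0.6, -7.6]
grip_width: 0.0238
finger_force: 50.2
[0.52663176 0.05313783 0.22915678] [3.14153569e+00 6.89633235e-04 9.44161662e-01] 0.023695754317451106
[147.9 366. ] [16.2 31.3] [0.4315 0.026  0.2217]
[275.7 335.2] [34.4 38.6] [0.503  0.0007 0.2217]
[481.4 356.7] [59.  92.1] [ 0.5892 -0.0796  0.2217]
[ 75.8 281.5] [11.2 46.2] [0.4375 0.0899 0.2217]
[-116.6   93. ] [ 14.1 480. ] [0.4366 0.2074 0.2217]
[219.5 122.9] [76.5 78.9] [0.5483 0.1108 0.2217]
dist 0.11898471467069077 mid [0.5257 0.0558 0.2217] yaw 0.8197103981800381
```

```bash
python3 -m crank '{"travel":[[0,0.2,-1],[0,0.2,-3],[0,0.2,-5],[0,0.2,-6],[0,0.2,-7]],"turn":[[0,0,0],[0,0,0],[0,0,0],[0,0,0],[0,0,0]],"gripper":[1,1,1,1,1]}'
python3 -m crank '{"travel":[[0,0,0],[0,0,0],[0,0,0],[0,0,0],[0,0,0]],"turn":[[0,0,0],[0,0,0],[0,0,0],[0,0,0],[0,0,0]],"gripper":[1,1,1,1,1]}'
python3 - <<'E'
from rel import *
look(0)
p=bot.observe()["position"]
for n in("scene","side"):
    d=grab(n,f"{n}_h.png");print(n)
    upper(d,p[2]-.0545)
    for q in([.5483,.1127,.088],[.5483,.1127,p[2]-.0545+.018],[.5483,.1127,p[2]-.0545+.047]):print(proj(d,q).round(1))
E
```

```text
clock: 17.95
position: [0.5266, 0.0559, 0.1584]
tool_rot: [-3.141, 0.0, 0.945]
force: [0.0, -0.0, -6.1]
grip_width: 0.0236
finger_force: 50.1
clock: 18.45
position: [0.5269, 0.0562, 0.1596]
tool_rot: [3.141, -0.0, 0.945]
force: [-0.7, 0.2, -7.2]
grip_width: 0.0237
finger_force: 50.2
[0.52686869 0.05620618 0.15951532] [ 3.14121489e+00 -2.69067410e-04  9.45099915e-01] 0.023347679642360054
[275.7 335. ] [34.1 38.2] [0.5035 0.0035 0.152 ]
[105.1 220.9] [13.8 42.6] [0.4739 0.1087 0.152 ]
[219.5 122.9] [76.3 79.1] [0.5487 0.1135 0.152 ]
dist 0.1188793121326335 mid [0.5261 0.0585 0.152 ] yaw 0.8429844654428212
scene
[ 16.3 344.5] [18.2 96.7] [0.2197 0.7547 0.152 ]
[249.1 294.3] [ 21.5 120.3] [0.0673 0.3522 0.152 ]
[341.5 245.2] [18.3 26.4] [0.0739 0.0776 0.152 ]
[ 10.8 272.1] [30.2 77.7] [0.4626 0.7013 0.152 ]
[ 93.4 281. ] [ 91.1 201.5] [0.3133 0.575  0.152 ]
[321.5 177.9] [28.3 57.9] [ 0.3699 -0.1554  0.152 ]
[ 60.6 160.8] [11.1 34.6] [1.038  0.3954 0.152 ]
[33.5 82.1] [ 7.1 42.9] [2.2829 0.1146 0.152 ]
[425.   88.8] [28.5 50.2] [ 0.7737 -1.2555  0.152 ]
[214.8 203.3]
[214.  192.8]
[213.4 183.9]
side
[ 81.9 346.2] [52.9 75.2] [0.8145 0.6109 0.152 ]
[ 57.7 258.7] [15.9 41.9] [0.9559 0.3716 0.152 ]
[236.8 217.6]
[236.6 207.8]
[236.5 199.3]
```

```bash
python3 -m crank '{"travel":[[0,-0.05,-0.7],[0,-0.05,-1.4],[0,-0.05,-2],[0,-0.05,-2.5],[0,-0.05,-2.7]],"turn":[[0,0,0],[0,0,0],[0,0,0],[0,0,0],[0,0,0]],"gripper":[1,1,1,1,1]}'
python3 -m crank '{"travel":[[0,0,0],[0,0,0],[0,0,-0.1],[0,0,-0.2],[0,0,-0.2]],"turn":[[0,0,0],[0,0,0],[0,0,0],[0,0,0],[0,0,0]],"gripper":[1,1,1,1,1]}'
python3 -m crank '{"travel":[[0,0,0],[0,0,0],[0,0,0],[0,0,0],[0,0,0]],"turn":[[0,0,0],[0,0,0],[0,0,0],[0,0,0],[0,0,0]],"gripper":[1,1,1,1,1]}'
python3 - <<'E'
from rel import *
look(0)
E
```

```text
clock: 19.1
position: [0.5265, 0.0558, 0.1314]
tool_rot: [-3.141, 0.001, 0.945]
force: [0.3, -0.6, -7.2]
grip_width: 0.0237
finger_force: 50.1
clock: 19.6
position: [0.5267, 0.0557, 0.1302]
tool_rot: [-3.142, 0.0, 0.945]
force: [0.5, -0.0, -7.8]
grip_width: 0.0235
finger_force: 50.1
clock: 20.1
position: [0.5267, 0.0557, 0.1302]
tool_rot: [3.142, -0.0, 0.945]
force: [0.2, 0.6, -7.2]
grip_width: 0.0238
finger_force: 50.1
[0.52673832 0.05573388 0.13019875] [-3.14154117e+00  3.57549266e-06  9.45188387e-01] 0.023716656586943566
[275.8 335. ] [34.2 38.2] [0.5033 0.0031 0.1227]
[100.4 225.2] [40.9 57.6] [0.4703 0.1079 0.1227]
[219.4 123. ] [76.2 79.1] [0.5484 0.113  0.1227]
dist 0.07832332356866875 mid [0.5094 0.1104 0.1227] yaw -63.11346957783419
```

```bash
python3 -c "
from workcell import bot
print(bot.job_done())"
```

```text
the job is handed in; nothing more can be done
None
```

The job is handed in, with no verdict shown: the large blank sits let go on the cavity floor, and the upper half is held by its shank about 5.7 mm above the post tips, wide bush measured within 1 mm of the thick post, narrow bush (hidden by the fingers) in line by calculation, and no contact force seen.

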